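Pack the loose corner of a warped bearing cover

TASK

The bearing cover on the surface plate is warped: one of the two corners at its plain end (away from the bearing boss) stands a few millimetres clear of the plate and rocks. Press gently on those corners to find it, slide the steel wedge under that corner until it just takes up the gap, without lifting or shifting the cover, and let go of it. Then press gently on that corner once more to prove that it sits steady on the wedge, and leave everything so.

Things in the scene. Friction and masses are not known exactly. Their poses are not given: they have to be found in the camera images.
- surface_plate: fixed dark grey granite surface plate, 300 (x) x 420 (y) x 58 mm high, flat level top; origin at the centre of its underside, so its working face is 58 mm above the origin; z up
- cover: grey cast-iron bearing cover, about 3.2 kg (do not carry it), level: flange 180 (x) x 150 (y) x 12 mm, its top 18 mm above the surface plate. Round boss 92 mm across at x = +40 mm, its top 51 mm above the plate. A rail 24 mm wide stands on the plate at the boss end. The rail of the plain end (x = -90 to -70 mm, y = -75 to +75 mm) hangs clear. Origin: centre of the underside; x to the boss end
- cover_left (a point): point on the flat flange top over the plain-end corner on the cover's +y side, 20 mm in from the end and 15 mm in from the side. Under this corner or under cover_right a foot 40 x 36 mm still bears on the plate (no wedge goes in there); the other corner's rail hangs 2.5 to 4.5 mm above the plate with nothing under it. Which, and how far, differs from case to case
- cover_right (a point): the same over the plain-end corner on the cover's -y side. Pressing the loose one of the two with 4 to 10 N tips the cover by some 0.03 rad, this point sinking 2 mm or more, until the corner touches down; let go, it tips back. The firm corner does not sink
- wedge_head (a point): centre of the head of the steel wedge (0.16 kg), to be gripped: a block 30 mm long (x), 22 wide (y), 24 high, this point 12 mm above its underside. A tongue 80 mm long, 22 wide, flat beneath, tapers from it along +x from 7.9 to 1.2 mm thick (1 in 12). Lies on the bench left or right of the surface plate; x to the tip, z up. Once snug, a level push of 6 to 14 N would start to shift the cover
- wedge_tip (a point): middle of the underside of the wedge's thin end, 95 mm in +x and 12 mm below wedge_head
Not all that is in view belongs to the job. Several things look just like the part that bears wedge_head: the one meant starts farthest from the robot's base.

How it is judged:
By the outcome, as a careful person would: the job done as asked, in the order asked, and still so for the second after the job is handed in, with the robot touching nothing.
It also fails if it takes over 70 s, if anything falls off the work surface, if the arm or the gripper's body presses on something with over 40 N, if the wrist force passes 120 N, or if a joint passes its speed limit or range.

ROBOT

A 6-joint arm with a two-finger parallel gripper is mounted at the origin on the work surface; the furniture and walls round the work are solid. World frame = base frame: x ahead of the robot, y to its left, z up, the work surface at z = 0. Lengths are in m, angles in rad, forces in N, time in s.
With the tool pointing down it reaches from about 0.35 to 0.975 m from the base axis. Payload 4.9 kg.
Tool frame: the origin (TCP) lies midway between the tips of the shut fingers; the grasp point (between the pads) lies 19 mm behind it; x points along the fingers, z is the direction in which the jaws open and shut, and the axes are right-handed (so a half turn about x gives the same grasp; the last joint's range is limited). The gripper opens to 85 mm and grips with 20 to 120 N. Pads are 22 mm wide; open, the fingers measure 114 mm over their backs; the gripper's body (76 mm by 85 mm) begins 54 mm behind the grasp point. The pads swing forward as they close: fully open they stand 13 mm farther back than shut.
Start: joints at [-1.26, 0.053, 1.613, -0, 1.476, -0.119], TCP at [0.26, -0.568, 0.231] pointing down, gripper open.
Joint ranges: [-3.01, 3.01], [-1.01, 2.22], [0.06, 2.58], [-1.02, 4.17], [0.09, 2.62], [-3.14, 3.14]. Speed limits (rad/s): [2.57, 2.57, 3.14, 3.14, 3.14, 3.14].

INTERFACE

Orientations are given as a unit quaternion [w, x, y, z].
In Python, from plant import state, cams, workorder, nets gives the robot as it stands.
- The arm moves only by the tool play_rows, never from a script. Its argument "motion" is a list of rows, each a list of 3 entries, a list of its own where there are three numbers: the closure, from -1 (fully open) to 1 (shut), then the shift along the world's x, y, z in m, then the turn about the world's z in rad. A call has 1 to 5 rows; each row is the pose to reach, as a shift and turn from the pose commanded when the call began; what a row does not reach only later rows make up. A row lasts 1/10 s, in which the tool goes at most 50 mm and 8.59 degrees, less where a joint would pass 70% of its speed; a pose out of reach is approached as far as the arm can. A call with a gripper value outside its range is refused whole. The fingers move at their own pace and stop on an object; the grip force is fixed at half the most. Time passes only in rows, so rows that repeat a pose let the fingers close. It gives the time, the measured TCP pose, the force and the opening at its end, in the units of the state.
- state(): the state, without advancing time (a new reading comes with each control period).
- cams.grab_frame(name): name is "scene" or "top"; returns (picture, depth): 480x640x3 uint8, red, green, blue; 480x640 float32, m along the optical axis (not along the pixel's ray), 0 where there is no reading.
- cams.camera_info(name): a dict with "K" (3x3 intrinsics, pixels), "rvec" (rotation vector, rad) and "tvec" (3), from world to camera coordinates, as OpenCV has them. Camera axes: x right, y down, z forward; pixel columns grow to the right and rows downward; lengths in m; the calibration is good to about 2 mm. A picture is of the moment at which its call begins. camera_info takes no time and is no camera call.
- workorder.job_done(): hands the job in, once; it reports no verdict.
Trained networks look in the newest picture that a camera, given by its name, has taken for a name from the list of things; names that differ only in an ending like _2 or _b are one class to them, and where a whole thing is asked for, a point or a joint stands for the part that bears it (a point fixed in the world has none). Each returns a list of dicts, best first, with "score" (0 to 1); they miss things now and then, are a little off and sometimes report something else, mostly with a low value. They report only what shows in the picture. A call takes as long as a camera call. They do not tell look-alikes from the thing itself.
- nets.recognise(camera, target): "at" ([x, y, z] in m, in world coordinates, good to about 4 mm: the middle of the surface that is visible of it).
- nets.landmark_of(camera, target): "at" ([x, y, z] in m, in world coordinates, good to about 4 mm: a listed point, or the origin of a listed thing).
The state is a dict: "time": time; "joint_pos": joint angles; "joint_vel": joint speeds; "joint_efforts": joint torques, N m; "tool_pos": TCP position; "tool_rot": TCP orientation; "contact_force": force on the tool from outside, world axes, zero at the start; "ft_torque": the same for the moment, N m; "gripper_width": opening from 0.0 (shut) to 1.0 (fully open).
Only numpy, scipy, OpenCV 4.12 (cv2) and the standard library are available. Lean on these libraries where they do the work, as an engineer would, in place of code of your own. Each camera call takes 0.05 s, during which the arm holds its last target.

## Working session

There is one attempt and no reset: what is moved stays moved. The work goes in short steps, Python scripts to look and compute and a tool call to move; the robot and the scene stay as the last step left them, time stands still between calls to the robot, and variables do not carry over. Pictures are saved under pics/ and viewed, and the job is handed in when it is done.

Besides the shell and the picture viewer there is one more tool, called after "Emit:" by a JSON object that holds its "method" and its "body", one argument or row to a line. play_rows: Moves the arm, as the interface text tells. Its arguments: {"type":"object","properties":{"motion":{"type":"array","items":{"type":"array"}}},"required":["motion"]}

```bash
mkdir -p pics; ls; python3 - <<'E'
from plant import state,cams,nets
import cv2,numpy as np
s=state();print({k:np.round(v,3).tolist() for k,v in s.items()})
for c in("scene","top"):
    p,d=cams.grab_frame(c);cv2.imwrite(f"pics/{c}0.png",p[:,:,::-1]);np.save(f"pics/{c}0.npy",d)
    print(c,cams.camera_info(c))
    for t in("cover","cover_left","cover_right","wedge_head","wedge_tip","surface_plate"):
        for f in (nets.landmark_of,nets.recognise):
            print(t,f.__name__,[(np.round(r["at"],3).tolist(),round(r["score"],2)) for r in f(c,t)])
E
```

```text
pics
{'time': 0.0, 'joint_pos': [-1.26, 0.053, 1.614, -0.0, 1.476, -0.119], 'joint_vel': [0.0, -0.001, -0.0, -0.001, -0.001, -0.001], 'joint_efforts': [0.001, -39.369, -37.018, -0.0, 0.007, -0.0], 'tool_pos': [0.26, -0.568, 0.23], 'tool_rot': [0.595, 0.382, 0.596, -0.381], 'contact_force': [0.724, -0.382, 0.06], 'ft_torque': [0.037, 0.091, 0.012], 'gripper_width': 1.002}
scene {'K': array([[622.57273271,   0.        , 314.24578579],
       [  0.        , 622.57273271, 228.5083504 ],
       [  0.        ,   0.        ,   1.        ]]), 'rvec': array([ 1.14663147, -2.40487884,  0.95401499]), 'tvec': array([0.28033324, 0.31940712, 1.48147523])}
cover call [([0.548, -0.021, 0.057], 0.86)]
cover call [([0.541, -0.008, 0.08], 0.85)]
cover_left call [([0.488, 0.042, 0.078], 0.86)]
cover_left call [([0.544, -0.014, 0.078], 0.85)]
cover_right call [([0.473, -0.078, 0.078], 0.87)]
cover_right call [([0.54, -0.013, 0.079], 0.86)]
wedge_head call [([0.325, 0.094, 0.015], 0.88), ([0.359, -0.26, 0.013], 0.57)]
wedge_head call [([0.326, 0.128, 0.01], 0.79), ([0.331, -0.275, 0.004], 0.58)]
wedge_tip
[... 781 characters left out ...]
, 0.41)]
cover_right call [([0.545, -0.024, 0.071], 0.81)]
wedge_head call [([0.325, 0.096, 0.012], 0.91), ([0.286, -0.159, 0.012], 0.88), ([0.45, -0.318, 0.012], 0.59), ([0.364, -0.26, 0.013], 0.59)]
wedge_head call [([0.328, 0.133, 0.007], 0.85), ([0.314, -0.133, 0.006], 0.76), ([0.482, -0.329, 0.0], 0.63), ([0.332, -0.276, 0.006], 0.59)]
wedge_tip call [([0.282, -0.308, -0.001], 0.91), ([0.533, -0.354, -0.0], 0.9), ([0.339, 0.189, -0.003], 0.85), ([0.359, -0.094, 0.002], 0.71)]
wedge_tip call [([0.331, 0.133, 0.004], 0.86), ([0.331, -0.278, 0.005], 0.59), ([0.316, -0.134, 0.003], 0.56)]
surface_plate call [([0.554, -0.024, 0.061], 0.44)]
surface_plate call [([0.575, -0.014, 0.052], 0.93)]
```

View pics/scene0.png

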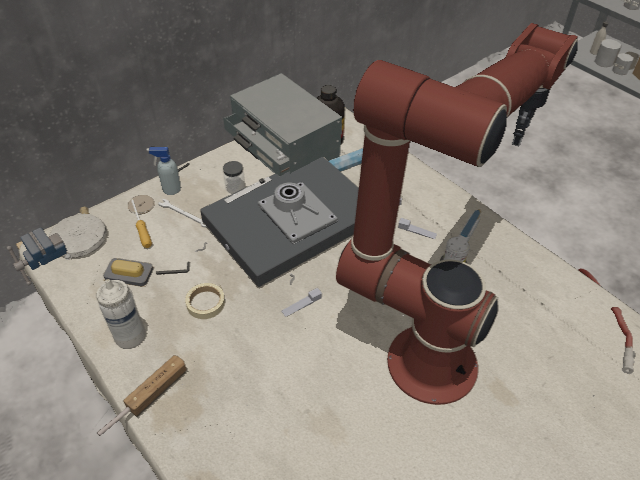

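View pics/top0.png

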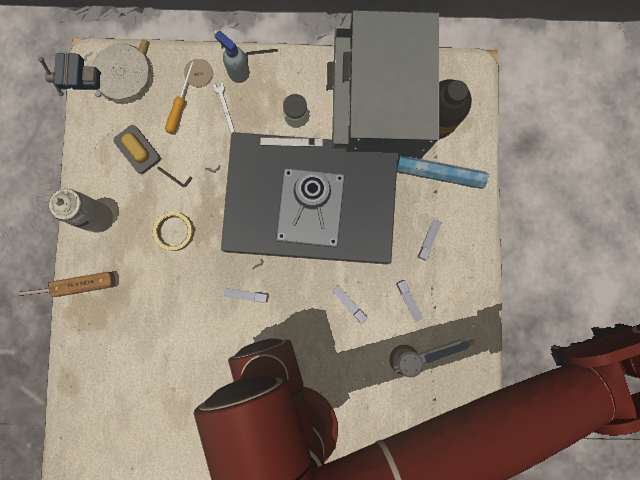

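```bash
cat > h.py <<'E'
import cv2,numpy as np
from plant import cams
def rect(cam,img,z,x0,x1,y0,y1,s):
    """rectify to world plane z; output: up=+x, left=+y; s px per m"""
    c=cams.camera_info(cam);R,_=cv2.Rodrigues(np.array(c["rvec"]));t=np.array(c["tvec"])
    W=int((y1-y0)*s);H=int((x1-x0)*s)
    # out px (u,v)-> world (x1-v/s, y1-u/s, z)
    A=np.array([[0,-1/s,x1],[-1/s,0,y1],[0,0,z],[0,0,1]])
    Hm=np.array(c["K"])@np.c_[R,t]@A
    return cv2.warpPerspective(img,Hm,(W,H),flags=cv2.INTER_CUBIC|cv2.WARP_INVERSE_MAP)
E
python3 - <<'E'
from h import *
t=cv2.imread("pics/top0.png");s=cv2.imread("pics/scene0.png")
cv2.imwrite("pics/r_cov.png",rect("top",t,.076,.42,.70,-.15,.11,2000))
cv2.imwrite("pics/r_cov_s.png",rect("scene",s,.076,.42,.70,-.15,.11,2000))
cv2.imwrite("pics/r_w.png",rect("top",t,.012,.40,.60,-.42,-.26,3500))
E
```

```text
(no output)
```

View pics/r_cov.png

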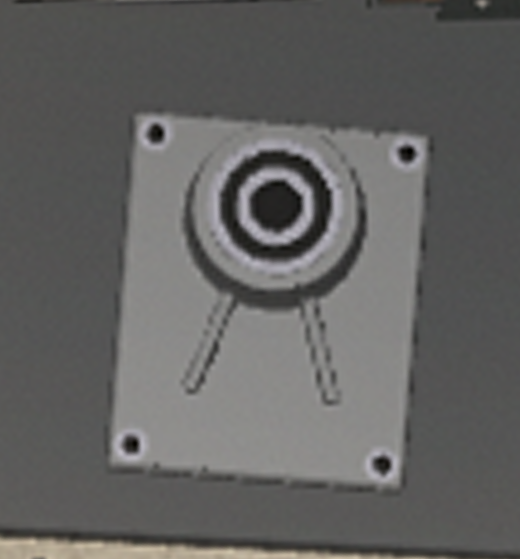

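View pics/r_cov_s.png

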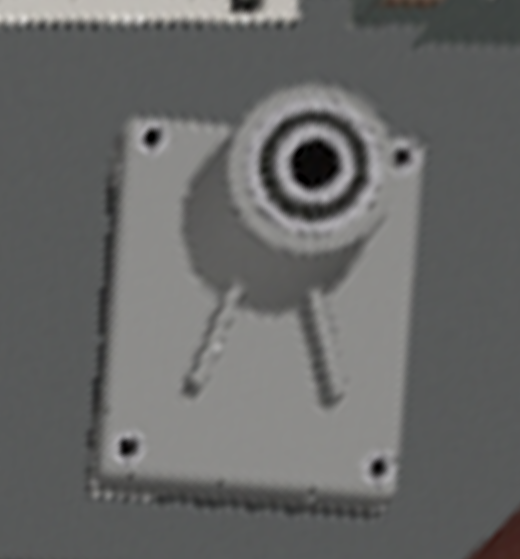

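View pics/r_w.png

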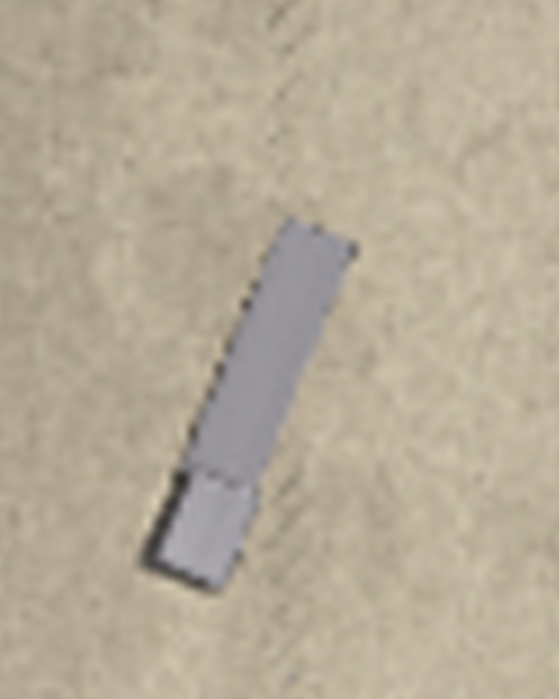

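```bash
python3 - <<'E'
from h import *
for n in("top","scene"):
    c=cams.camera_info(n);R,_=cv2.Rodrigues(np.array(c["rvec"]));print(-R.T@c["tvec"])
C=-(lambda c:cv2.Rodrigues(np.array(c["rvec"]))[0].T@np.array(c["tvec"]))(cams.camera_info("top"))
def w(u,v,z):
    P=np.array([.60-v/3500,-.26-u/3500,.012]);k=(C[2]-z)/(C[2]-.012);return C+(P-C)*k
print("tip",w(322,232,0.001),"headfrontTop",w(224,478,.024),"back top",w(188,572,.024))
from scipy.spatial.transform import Rotation as Ro
from plant import state
q=state()["tool_rot"];M=Ro.from_quat(q,scalar_first=True).as_matrix();print(M.round(3))
E
```

```text
[ 0.36451456 -0.02115809  1.23393478]
[-0.42242217  0.71549373  1.29807732]
tip [ 0.53523744 -0.35497828  0.001     ] headfrontTop [ 0.46245719 -0.32102594  0.024     ] back top [ 0.43586379 -0.31084124  0.024     ]
[[-0.     0.909  0.417]
 [ 0.     0.417 -0.909]
 [-1.     0.    -0.   ]]
```

Emit:
{"method": "play_rows", "body": {
  "motion": [
    [1,[0.02,0.045,0],0],
    [1,[0.04,0.09,0],0],
    [1,[0.06,0.135,0],0],
    [1,[0.08,0.18,0],0],
    [1,[0.1,0.225,0],0]
  ]
}}

```text
time: 1.8
tool_pos: [0.3609, -0.3414, 0.2315]
tool_rot: [0.595, 0.382, 0.595, -0.382]
contact_force: [0.8, -0.6, 0.8]
gripper_width: 0.144
```

Emit:
{"method": "play_rows", "body": {
  "motion": [
    [1,[0.02,0.045,0],0],
    [1,[0.04,0.09,0],0],
    [1,[0.06,0.135,0],0],
    [1,[0.08,0.18,0],0],
    [1,[0.1,0.225,0],0]
  ]
}}

```text
time: 2.3
tool_pos: [0.4609, -0.1162, 0.2317]
tool_rot: [0.596, 0.382, 0.595, -0.382]
contact_force: [0.7, -0.8, -0.3]
gripper_width: 0.003
```

Emit:
{"method": "play_rows", "body": {
  "motion": [
    [1,[0.014,0.041,-0.02],0],
    [1,[0.014,0.041,-0.06],0],
    [1,[0.014,0.041,-0.1],0],
    [1,[0.014,0.041,-0.135],0],
    [1,[0.014,0.041,-0.135],0]
  ]
}}

```text
time: 2.8
tool_pos: [0.4702, -0.0755, 0.0907]
tool_rot: [0.591, 0.381, 0.599, -0.383]
contact_force: [-0.9, 0.5, -0.8]
gripper_width: -0.005
```

Emit:
{"method": "play_rows", "body": {
  "motion": [
    [1,[0,0,0],0],
    [1,[0,0,-0.008],0],
    [1,[0,0,-0.013],0],
    [1,[0,0,-0.013],0]
  ]
}}

```text
time: 3.2
tool_pos: [0.4747, -0.0774, 0.0838]
tool_rot: [0.595, 0.382, 0.595, -0.382]
contact_force: [-0.3, 0.2, -0.2]
gripper_width: -0.003
```

Emit:
{"method": "play_rows", "body": {
  "motion": [
    [1,[0,0,-0.003],0],
    [1,[0,0,-0.005],0],
    [1,[0,0,-0.005],0]
  ]
}}

```text
time: 3.5
tool_pos: [0.4743, -0.0771, 0.0781]
tool_rot: [0.595, 0.382, 0.595, -0.382]
contact_force: [0.3, -0.7, -0.1]
gripper_width: 0.002
```

Emit:
{"method": "play_rows", "body": {
  "motion": [
    [1,[0,0,-0.001],0],
    [1,[0,0,-0.002],0],
    [1,[0,0,-0.002],0]
  ]
}}

```text
time: 3.8
tool_pos: [0.4743, -0.0771, 0.0762]
tool_rot: [0.595, 0.382, 0.595, -0.382]
contact_force: [0.1, -0.1, -0.2]
gripper_width: -0.001
```

Emit:
{"method": "play_rows", "body": {
  "motion": [
    [1,[0,0,-0.001],0],
    [1,[0,0,-0.001],0]
  ]
}}

```text
time: 4.0
tool_pos: [0.4745, -0.0772, 0.076]
tool_rot: [0.595, 0.382, 0.595, -0.382]
contact_force: [-3.1, 0.6, 3.5]
gripper_width: 0.003
```

Emit:
{"method": "play_rows", "body": {
  "motion": [
    [1,[0,0,-0.0005],0],
    [1,[0,0,-0.0005],0]
  ]
}}

```text
time: 4.2
tool_pos: [0.4745, -0.0772, 0.0757]
tool_rot: [0.595, 0.382, 0.595, -0.382]
contact_force: [-3.5, 1.2, 6.8]
gripper_width: -0.002
```

Emit:
{"method": "play_rows", "body": {
  "motion": [
    [1,[0,0,-0.0005],0],
    [1,[0,0,-0.0005],0]
  ]
}}

```text
time: 4.4
tool_pos: [0.4744, -0.0772, 0.0755]
tool_rot: [0.595, 0.382, 0.595, -0.382]
contact_force: [-5.3, 1.1, 9.3]
gripper_width: -0.0
```

Emit:
{"method": "play_rows", "body": {
  "motion": [
    [1,[0,0,0.012],0],
    [1,[0.004,0.04,0.014],0],
    [1,[0.008,0.08,0.014],0],
    [1,[0.009,0.119,0.012],0],
    [1,[0.009,0.119,0.008],0]
  ]
}}

```text
time: 4.9
tool_pos: [0.4838, 0.0452, 0.0831]
tool_rot: [0.596, 0.381, 0.596, -0.38]
contact_force: [0.7, -0.7, -0.1]
gripper_width: -0.0
```

Emit:
{"method": "play_rows", "body": {
  "motion": [
    [1,[0,0,-0.004],0],
    [1,[0,0,-0.006],0],
    [1,[0,0,-0.006],0]
  ]
}}

```text
time: 5.2
tool_pos: [0.4835, 0.041, 0.0763]
tool_rot: [0.595, 0.382, 0.595, -0.382]
contact_force: [0.3, -0.6, -0.0]
gripper_width: 0.001
```

Emit:
{"method": "play_rows", "body": {
  "motion": [
    [1,[0,0,-0.0008],0],
    [1,[0,0,-0.0008],0]
  ]
}}

```text
time: 5.4
tool_pos: [0.4836, 0.0409, 0.076]
tool_rot: [0.595, 0.382, 0.595, -0.382]
contact_force: [-2.0, -2.2, 3.1]
gripper_width: -0.008
```

Emit:
{"method": "play_rows", "body": {
  "motion": [
    [1,[0,0,-0.0005],0],
    [1,[0,0,-0.0005],0]
  ]
}}

```text
time: 5.6
tool_pos: [0.4837, 0.0409, 0.076]
tool_rot: [0.595, 0.382, 0.595, -0.382]
contact_force: [-3.4, -2.2, 7.2]
gripper_width: -0.002
```

Emit:
{"method": "play_rows", "body": {
  "motion": [
    [1,[0,0,-0.0005],0],
    [1,[0,0,-0.0005],0]
  ]
}}

```text
time: 5.8
tool_pos: [0.4837, 0.0409, 0.076]
tool_rot: [0.595, 0.382, 0.595, -0.383]
contact_force: [-5.0, -2.3, 9.4]
gripper_width: 0.004
```

Emit:
{"method": "play_rows", "body": {
  "motion": [
    [1,[0,0,-0.0004],0],
    [1,[0,0,-0.0004],0]
  ]
}}

```text
time: 6.0
tool_pos: [0.4837, 0.0409, 0.076]
tool_rot: [0.595, 0.381, 0.595, -0.383]
contact_force: [-6.4, -1.1, 12.0]
gripper_width: -0.003
```

Emit:
{"method": "play_rows", "body": {
  "motion": [
    [1,[0,0,0.012],0],
    [1,[-0.004,-0.04,0.016],0],
    [1,[-0.008,-0.08,0.016],0],
    [1,[-0.009,-0.119,0.012],0],
    [1,[-0.009,-0.119,0.004],0]
  ]
}}

```text
time: 6.5
tool_pos: [0.4754, -0.081, 0.0794]
tool_rot: [0.596, 0.383, 0.593, -0.383]
contact_force: [0.3, 0.3, 0.0]
gripper_width: 0.006
```

Emit:
{"method": "play_rows", "body": {
  "motion": [
    [1,[0,0,-0.001],0],
    [1,[0,0,-0.0025],0],
    [1,[0,0,-0.004],0],
    [1,[0,0,-0.004],0]
  ]
}}

```text
time: 6.9
tool_pos: [0.4739, -0.0771, 0.0753]
tool_rot: [0.595, 0.38, 0.596, -0.382]
contact_force: [-8.5, -3.4, 10.7]
gripper_width: 0.003
```

Emit:
{"method": "play_rows", "body": {
  "motion": [
    [1,[-0.0006,-0.0003,-0.0003],0],
    [1,[-0.0006,-0.0003,-0.0003],0]
  ]
}}

```text
time: 7.1
tool_pos: [0.474, -0.0771, 0.0754]
tool_rot: [0.596, 0.38, 0.595, -0.382]
contact_force: [-5.0, -2.7, 8.8]
gripper_width: -0.003
```

Emit:
{"method": "play_rows", "body": {
  "motion": [
    [1,[-0.0005,-0.0002,-0.0006],0],
    [1,[-0.0005,-0.0002,-0.0006],0]
  ]
}}

```text
time: 7.3
tool_pos: [0.4739, -0.0771, 0.0751]
tool_rot: [0.596, 0.381, 0.595, -0.382]
contact_force: [-5.2, -2.3, 10.0]
gripper_width: 0.001
```

Emit:
{"method": "play_rows", "body": {
  "motion": [
    [1,[-0.0002,0,-0.0006],0],
    [1,[-0.0002,0,-0.0006],0]
  ]
}}

```text
time: 7.5
tool_pos: [0.4738, -0.0771, 0.0747]
tool_rot: [0.596, 0.381, 0.595, -0.382]
contact_force: [-4.7, -1.9, 11.0]
gripper_width: 0.004
```

Emit:
{"method": "play_rows", "body": {
  "motion": [
    [1,[-0.0002,0,-0.0007],0],
    [1,[-0.0002,0,-0.0007],0]
  ]
}}

```text
time: 7.7
tool_pos: [0.4738, -0.0772, 0.0742]
tool_rot: [0.596, 0.381, 0.595, -0.381]
contact_force: [-4.3, -1.7, 10.9]
gripper_width: 0.001
```

Emit:
{"method": "play_rows", "body": {
  "motion": [
    [1,[-0.0002,0,-0.0007],0],
    [1,[-0.0002,0,-0.0007],0]
  ]
}}

```text
time: 7.9
tool_pos: [0.4738, -0.0772, 0.0736]
tool_rot: [0.596, 0.381, 0.595, -0.381]
contact_force: [-4.7, -2.0, 12.1]
gripper_width: 0.002
```

Emit:
{"method": "play_rows", "body": {
  "motion": [
    [1,[-0.0002,0,-0.0007],0],
    [1,[-0.0002,0,-0.0007],0]
  ]
}}

```text
time: 8.1
tool_pos: [0.4737, -0.0772, 0.0731]
tool_rot: [0.596, 0.381, 0.595, -0.381]
contact_force: [-4.7, -1.5, 12.3]
gripper_width: -0.002
```

Emit:
{"method": "play_rows", "body": {
  "motion": [
    [1,[-0.0002,0,-0.0006],0],
    [1,[-0.0002,0,-0.0006],0]
  ]
}}

```text
time: 8.3
tool_pos: [0.4737, -0.0773, 0.073]
tool_rot: [0.597, 0.381, 0.595, -0.381]
contact_force: [-5.8, -0.1, 13.6]
gripper_width: 0.0
```

Emit:
{"method": "play_rows", "body": {
  "motion": [
    [1,[0,0,0.02],0],
    [1,[0,-0.01,0.06],0],
    [-1,[0,-0.05,0.08],-0.14],
    [-1,[-0.003,-0.1,0.08],-0.28],
    [-1,[-0.01,-0.15,0.08],-0.42]
  ]
}}

```text
time: 8.8
tool_pos: [0.4638, -0.2274, 0.1517]
tool_rot: [0.503, 0.499, 0.501, -0.498]
contact_force: [1.0, -0.6, -0.3]
gripper_width: 0.503
```

Emit:
{"method": "play_rows", "body": {
  "motion": [
    [-1,[-0.01,-0.04,0],-0.14],
    [-1,[-0.015,-0.09,0],-0.28],
    [-1,[-0.015,-0.09,-0.03],-0.42],
    [-1,[-0.015,-0.09,-0.05],-0.42],
    [-1,[-0.015,-0.09,-0.05],-0.42]
  ]
}}

```text
time: 9.3
tool_pos: [0.446, -0.3145, 0.0962]
tool_rot: [-0.386, -0.591, -0.391, 0.592]
contact_force: [-0.8, -0.1, -0.3]
gripper_width: 1.004
```

```bash
python3 - <<'E'
from h import *
from plant import state
from scipy.spatial.transform import Rotation as Ro
s=state();M=Ro.from_quat(s["tool_rot"],scalar_first=True).as_matrix();print(s["time"],np.round(s["tool_pos"],4),np.arctan2(M[1,2],M[0,2]),M[:,0])
p,d=cams.grab_frame("top");p=p[:,:,::-1].copy()
cv2.imwrite("pics/top1.png",p)
a=rect("top",p,.012,.38,.60,-.42,-.22,2000);b=rect("top",p,.076,.42,.64,-.15,.09,2000)
h=max(a.shape[0],b.shape[0]);cv2.imwrite("pics/c1.png",np.hstack([a,b]))
p,d=cams.grab_frame("scene");p=p[:,:,::-1].copy();cv2.imwrite("pics/s1.png",p)
E
```

```text
9.3 [ 0.446  -0.3145  0.0962] -1.979816831807215 [-0.00484975  0.00518713 -0.99997479]Traceback (most recent call last):
  File "<stdin>", line 8, in <module>
    return _nx.concatenate(arrs, 1, dtype=dtype, casting=casting)
           ~~~~~~~~~~~~~~~^^^^^^^^^^^^^^^^^^^^^^^^^^^^^^^^^^^^^^^
ValueError: all the input array dimensions except for the concatenation axis must match exactly, but along dimension 0, the array at index 0 has size 439 and the array at index 1 has size 440
```

```bash
python3 - <<'E'
from h import *
p=cv2.imread("pics/top1.png")
a=rect("top",p,.012,.38,.60,-.42,-.22,2000);b=rect("top",p,.076,.42,.64,-.15,.09,2000)
n=min(len(a),len(b));cv2.imwrite("pics/c1.png",np.hstack([a[:n],b[:n]]))
p,d=cams.grab_frame("scene");p=p[:,:,::-1].copy();cv2.imwrite("pics/s1.png",rect("scene",p,.076,.42,.64,-.15,.09,2000))
E
```

```text
(no output)
```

View pics/c1.png

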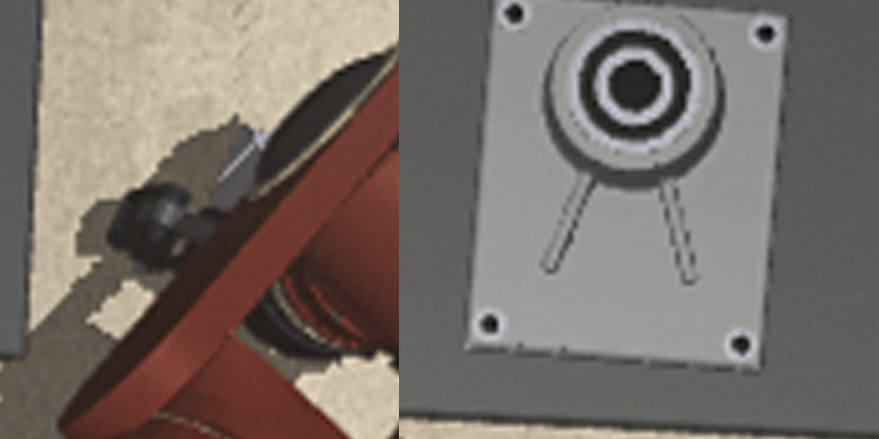

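View pics/s1.png

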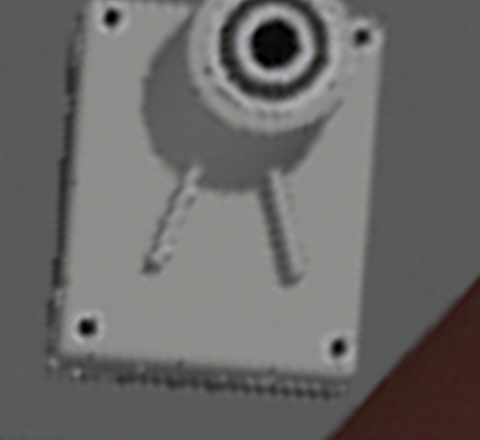

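Emit:
{"method": "play_rows", "body": {
  "motion": [
    [-1,[0,0,-0.03],0],
    [-1,[0,0,-0.06],0],
    [-1,[0,0,-0.075],0],
    [-1,[0,0,-0.075],0]
  ]
}}

```text
time: 9.8
tool_pos: [0.4468, -0.3157, 0.0236]
tool_rot: [-0.387, -0.591, -0.389, 0.591]
contact_force: [-0.4, -0.3, -0.9]
gripper_width: 1.002
```

```bash
python3 - <<'E'
from plant import nets,cams,state
import numpy as np
s=state();print(s["tool_pos"])
cams.grab_frame("scene")
print(nets.landmark_of("scene","wedge_head"))
E
```

```text
[ 0.44680984 -0.31565477  0.02358572]
[{'at': [0.3242, 0.0929, 0.0178], 'score': 0.89}, {'at': [0.3619, -0.263, 0.0132], 'score': 0.86}, {'at': [0.2875, -0.157, 0.0101], 'score': 0.52}, {'at': [0.548, -0.0251, 0.0568], 'score': 0.18}]
```

Emit:
{"method": "play_rows", "body": {
  "motion": [
    [-1,[0.002,-0.001,-0.015],0],
    [-1,[0.002,-0.001,-0.02],0],
    [-1,[0.002,-0.001,-0.02],0]
  ]
}}

```text
time: 10.2
tool_pos: [0.4489, -0.3176, 0.004]
tool_rot: [-0.387, -0.591, -0.388, 0.591]
contact_force: [0.4, -0.7, 0.1]
gripper_width: 1.001
```

Emit:
{"method": "play_rows", "body": {
  "motion": [
    [1,[0,0,0],0],
    [1,[0,0,0],0],
    [1,[0,0,0],0],
    [1,[0,0,0],0],
    [1,[0,0,0],0]
  ]
}}

```text
time: 10.7
tool_pos: [0.4498, -0.3185, 0.0056]
tool_rot: [0.388, 0.591, 0.387, -0.591]
contact_force: [0.3, -1.7, -1.0]
gripper_width: 0.238
```

Emit:
{"method": "play_rows", "body": {
  "motion": [
    [1,[0,0,0.02],0],
    [1,[0,0,0.07],0],
    [1,[0,0,0.12],0],
    [1,[0,0,0.12],0]
  ]
}}

```text
time: 11.1
tool_pos: [0.4534, -0.3217, 0.1337]
tool_rot: [0.393, 0.593, 0.382, -0.59]
contact_force: [0.6, -0.6, -0.4]
gripper_width: 0.242
```

```bash
python3 - <<'E'
from plant import nets,cams,state
from h import *
s=state();print(s["tool_pos"],s["contact_force"],s["gripper_width"])
for n in("top","scene"):
  p,d=cams.grab_frame(n);cv2.imwrite(f"pics/{n}2.png",p[:,:,::-1])
  print([(np.round(r["at"],3),r["score"]) for r in nets.landmark_of(n,"wedge_tip")])
E
```

```text
[ 0.45337317 -0.3216883   0.13370743] [ 0.60013333 -0.60185516 -0.35601022] 0.24247142905491184
[(array([ 0.358, -0.096,  0.   ]), 0.84), (array([ 0.336,  0.19 , -0.001]), 0.77)]
[(array([0.338, 0.185, 0.003]), 0.7), (array([ 0.276, -0.307,  0.001]), 0.52)]
```

View pics/scene2.png

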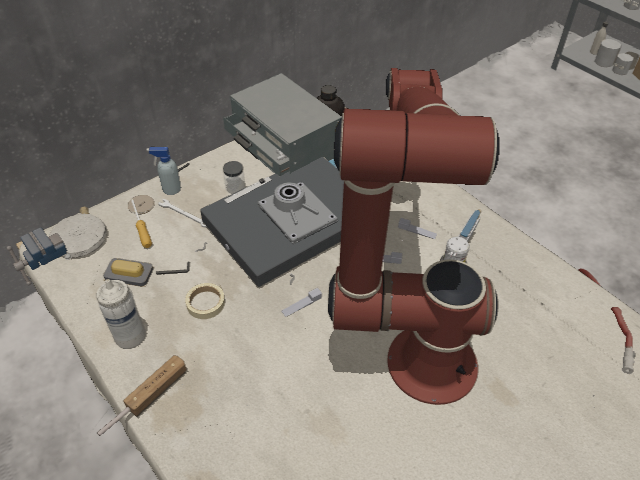

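Emit:
{"method": "play_rows", "body": {
  "motion": [
    [1,[0,0.01,0.01],0.145],
    [1,[0,0.02,0.01],0.29],
    [1,[0,0.03,0.01],0.435],
    [1,[0,0.04,0.01],0.58],
    [1,[0,0.05,0.01],0.725]
  ]
}}

```text
time: 11.8
tool_pos: [0.4479, -0.2665, 0.1317]
tool_rot: [0.571, 0.414, 0.575, -0.414]
contact_force: [-0.3, -0.8, -0.8]
gripper_width: 0.242
```

Emit:
{"method": "play_rows", "body": {
  "motion": [
    [1,[0,0.01,0],0.145],
    [1,[0,0.02,0],0.29],
    [1,[0,0.03,0],0.435],
    [1,[0,0.04,0],0.58],
    [1,[0,0.045,0],0.725]
  ]
}}

```text
time: 12.3
tool_pos: [0.4478, -0.2213, 0.1317]
tool_rot: [0.681, 0.184, 0.685, -0.183]
contact_force: [0.4, -0.2, -1.9]
gripper_width: 0.239
```

Emit:
{"method": "play_rows", "body": {
  "motion": [
    [1,[0,0.005,0],0.145],
    [1,[0,0.01,0],0.29],
    [1,[0,0.016,0],0.435],
    [1,[0,0.016,0],0.453],
    [1,[0,0.016,0],0.453]
  ]
}}

```text
time: 12.8
tool_pos: [0.4484, -0.2065, 0.1329]
tool_rot: [0.705, 0.029, 0.708, -0.028]
contact_force: [0.4, 0.1, -2.5]
gripper_width: 0.238
```

```bash
cat >> h.py <<'E'
from plant import state
from scipy.spatial.transform import Rotation as Ro
def st():
    s=state();M=Ro.from_quat(s["tool_rot"],scalar_first=True).as_matrix()
    print(round(s["time"],2),np.round(s["tool_pos"],4),"jaw",np.round(np.arctan2(M[1,2],M[0,2]),3),"xdir",M[:,0].round(3),np.round(s["contact_force"],1),round(s["gripper_width"],3))
E
python3 -c "from h import *;st()"
```

```text
12.8 [ 0.4484 -0.2065  0.1329] jaw -0.08 xdir [-0.003  0.002 -1.   ] [ 0.4  0.1 -2.5] 0.238
```

```bash
python3 - <<'E'
from plant import nets,cams
from h import *
for n in("top","scene"):
  p,d=cams.grab_frame(n);p=p[:,:,::-1].copy();cv2.imwrite(f"pics/{n}3.png",p)
  print([(np.round(r["at"],3),r["score"]) for r in nets.landmark_of(n,"wedge_tip")])
t=cv2.imread("pics/top3.png");cv2.imwrite("pics/t3c.png",cv2.resize(t[130:330,250:450],None,fx=3,fy=3,interpolation=cv2.INTER_CUBIC))
t=cv2.imread("pics/scene3.png");cv2.imwrite("pics/s3c.png",cv2.resize(t[130:330,200:460],None,fx=3,fy=3,interpolation=cv2.INTER_CUBIC))
E
```

```text
[(array([ 0.34 ,  0.19 , -0.001]), 0.67), (array([ 0.282, -0.311, -0.003]), 0.63), (array([ 0.456, -0.116,  0.127]), 0.62), (array([ 0.354, -0.097, -0.002]), 0.58)]
[(array([0.338, 0.191, 0.001]), 0.91), (array([ 0.276, -0.306,  0.002]), 0.5)]
```

View pics/t3c.png

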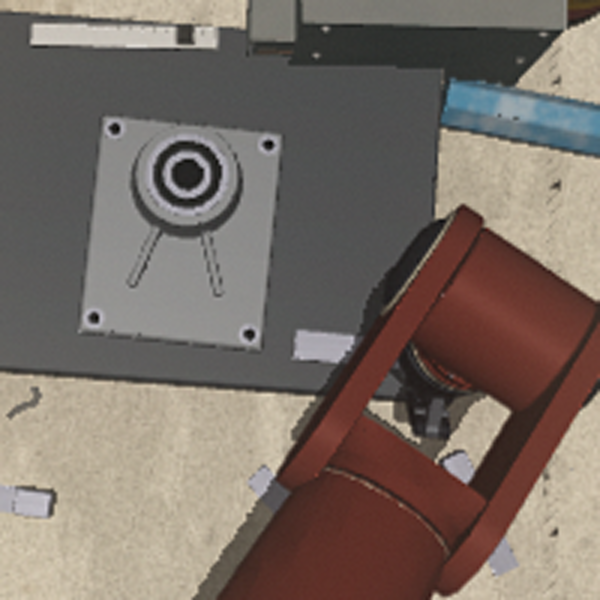

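View pics/s3c.png

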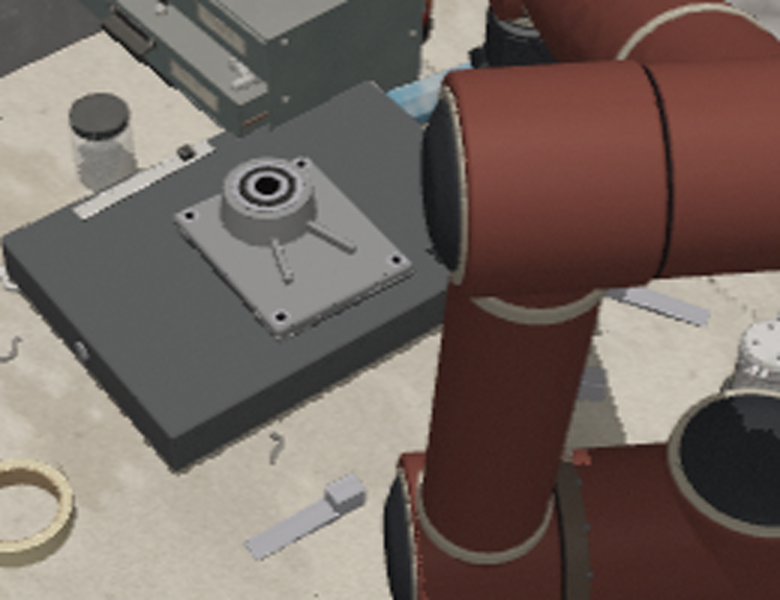

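```bash
python3 - <<'E'
from h import *
p=cv2.imread("pics/top3.png")
cv2.imwrite("pics/r3.png",rect("top",p,.1285,.42,.50,-.20,-.06,5000))
E
```

```text
(no output)
```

View pics/r3.png

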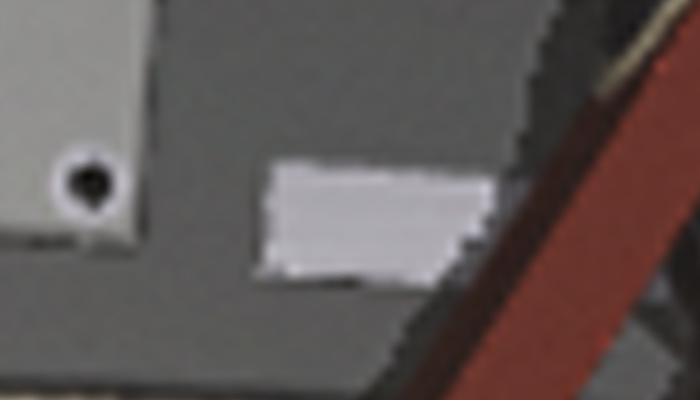

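Emit:
{"method": "play_rows", "body": {
  "motion": [
    [1,[0.0045,0,-0.02],0],
    [1,[0.0045,0,-0.045],0],
    [1,[0.0045,0,-0.06],0],
    [1,[0.0045,0,-0.06],0]
  ]
}}

```text
time: 13.4
tool_pos: [0.4519, -0.206, 0.072]
tool_rot: [0.705, 0.029, 0.708, -0.027]
contact_force: [0.5, -0.1, -1.9]
gripper_width: 0.243
```

Emit:
{"method": "play_rows", "body": {
  "motion": [
    [1,[0,0,-0.004],0],
    [1,[0,0,-0.006],0],
    [1,[0,0,-0.006],0]
  ]
}}

```text
time: 13.7
tool_pos: [0.4544, -0.2074, 0.0697]
tool_rot: [0.707, 0.027, 0.706, -0.028]
contact_force: [-0.3, 0.6, -1.7]
gripper_width: 0.242
```

Emit:
{"method": "play_rows", "body": {
  "motion": [
    [1,[0,0,-0.001],0],
    [1,[0,0,-0.001],0]
  ]
}}

```text
time: 13.9
tool_pos: [0.4542, -0.2072, 0.0683]
tool_rot: [0.707, 0.027, 0.706, -0.028]
contact_force: [0.1, -0.2, -0.6]
gripper_width: 0.243
```

Emit:
{"method": "play_rows", "body": {
  "motion": [
    [1,[0,0,-0.001],0],
    [1,[0,0,-0.001],0]
  ]
}}

```text
time: 14.1
tool_pos: [0.4539, -0.2071, 0.0669]
tool_rot: [0.707, 0.028, 0.707, -0.028]
contact_force: [-0.3, 0.4, -1.7]
gripper_width: 0.241
```

Emit:
{"method": "play_rows", "body": {
  "motion": [
    [1,[0,0,-0.001],0],
    [1,[0,0,-0.001],0]
  ]
}}

```text
time: 14.3
tool_pos: [0.4538, -0.207, 0.0658]
tool_rot: [0.706, 0.028, 0.707, -0.028]
contact_force: [-0.1, -0.3, -1.2]
gripper_width: 0.24
```

Emit:
{"method": "play_rows", "body": {
  "motion": [
    [1,[0,0,-0.001],0],
    [1,[0,0,-0.001],0]
  ]
}}

```text
time: 14.5
tool_pos: [0.4538, -0.207, 0.0647]
tool_rot: [0.706, 0.028, 0.707, -0.028]
contact_force: [0.3, 0.8, -2.4]
gripper_width: 0.24
```

Emit:
{"method": "play_rows", "body": {
  "motion": [
    [1,[0,0,-0.0008],0],
    [1,[0,0,-0.0008],0]
  ]
}}

```text
time: 14.7
tool_pos: [0.4538, -0.207, 0.064]
tool_rot: [0.707, 0.028, 0.707, -0.028]
contact_force: [-0.3, 0.3, -1.5]
gripper_width: 0.243
```

Emit:
{"method": "play_rows", "body": {
  "motion": [
    [1,[0,0,-0.0006],0],
    [1,[0,0,-0.0006],0]
  ]
}}

```text
time: 14.9
tool_pos: [0.4539, -0.207, 0.0635]
tool_rot: [0.707, 0.028, 0.707, -0.028]
contact_force: [0.4, 0.4, -1.5]
gripper_width: 0.241
```

Emit:
{"method": "play_rows", "body": {
  "motion": [
    [1,[0,0,-0.0005],0],
    [1,[0,0,-0.0005],0]
  ]
}}

```text
time: 15.1
tool_pos: [0.454, -0.2071, 0.0634]
tool_rot: [0.707, 0.028, 0.707, -0.028]
contact_force: [-1.7, 1.0, 2.2]
gripper_width: 0.241
```

Emit:
{"method": "play_rows", "body": {
  "motion": [
    [1,[0,0,0.0003],0],
    [1,[0.0005,0.006,0.0003],0],
    [1,[0.001,0.013,0.0003],0],
    [1,[0.0015,0.019,0.0003],0],
    [1,[0.0015,0.019,0.0003],0]
  ]
}}

```text
time: 15.6
tool_pos: [0.4556, -0.187, 0.0634]
tool_rot: [0.707, 0.028, 0.706, -0.027]
contact_force: [-0.3, 1.3, 0.5]
gripper_width: 0.247
```

Emit:
{"method": "play_rows", "body": {
  "motion": [
    [1,[0.0004,0.005,0],0],
    [1,[0.0008,0.01,0],0],
    [1,[0.0012,0.015,0],0],
    [1,[0.0012,0.015,0],0]
  ]
}}

```text
time: 16.0
tool_pos: [0.4567, -0.1723, 0.0634]
tool_rot: [0.707, 0.028, 0.707, -0.027]
contact_force: [-0.5, 1.4, 1.8]
gripper_width: 0.241
```

Emit:
{"method": "play_rows", "body": {
  "motion": [
    [1,[0.0003,0.004,0],0],
    [1,[0.0006,0.008,0],0],
    [1,[0.0006,0.008,0],0]
  ]
}}

```text
time: 16.3
tool_pos: [0.4573, -0.1646, 0.0634]
tool_rot: [0.707, 0.028, 0.707, -0.027]
contact_force: [-0.4, 1.1, 1.5]
gripper_width: 0.243
```

```bash
python3 - <<'E'
from h import *
st()
p,d=cams.grab_frame("top");p=p[:,:,::-1].copy();cv2.imwrite("pics/top4.png",p)
cv2.imwrite("pics/r4.png",rect("top",p,.076,.42,.54,-.22,-.04,4000))
E
```

```text
16.3 [ 0.4573 -0.1646  0.0634] jaw -0.078 xdir [ 0.  0. -1.] [-0.4  1.1  1.5] 0.243
```

View pics/r4.png

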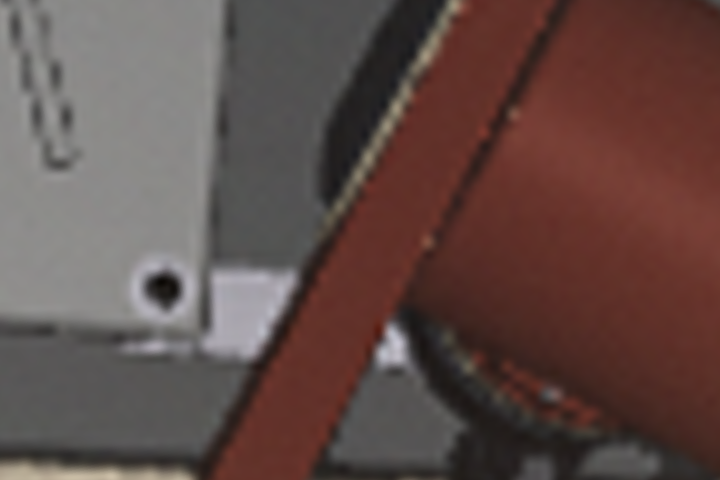

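Emit:
{"method": "play_rows", "body": {
  "motion": [
    [1,[0.003,0.0,0],0],
    [1,[0.0032,0.003,0],0],
    [1,[0.0034,0.005,0],0],
    [1,[0.0034,0.005,0],0]
  ]
}}

```text
time: 16.75
tool_pos: [0.461, -0.16, 0.0634]
tool_rot: [0.707, 0.027, 0.706, -0.028]
contact_force: [0.7, -1.4, 0.3]
gripper_width: 0.242
```

Emit:
{"method": "play_rows", "body": {
  "motion": [
    [1,[0.0001,0.001,0],0],
    [1,[0.0002,0.002,0],0],
    [1,[0.0002,0.002,0],0]
  ]
}}

```text
time: 17.05
tool_pos: [0.4609, -0.158, 0.0634]
tool_rot: [0.707, 0.028, 0.706, -0.028]
contact_force: [-0.5, -1.1, 1.1]
gripper_width: 0.24
```

Emit:
{"method": "play_rows", "body": {
  "motion": [
    [1,[0.0001,0.001,0],0],
    [1,[0.0002,0.002,0],0],
    [1,[0.0002,0.002,0],0]
  ]
}}

```text
time: 17.35
tool_pos: [0.461, -0.156, 0.0634]
tool_rot: [0.707, 0.028, 0.707, -0.028]
contact_force: [-0.1, -1.7, 1.6]
gripper_width: 0.241
```

Emit:
{"method": "play_rows", "body": {
  "motion": [
    [1,[0.0001,0.001,0],0],
    [1,[0.0001,0.001,0],0]
  ]
}}

```text
time: 17.55
tool_pos: [0.4611, -0.1552, 0.0634]
tool_rot: [0.707, 0.027, 0.707, -0.028]
contact_force: [-0.7, -2.9, 1.2]
gripper_width: 0.243
```

Emit:
{"method": "play_rows", "body": {
  "motion": [
    [1,[0.0001,0.001,0],0],
    [1,[0.0001,0.001,0],0]
  ]
}}

```text
time: 17.75
tool_pos: [0.4612, -0.1543, 0.0634]
tool_rot: [0.707, 0.027, 0.707, -0.028]
contact_force: [-0.6, -4.6, 1.9]
gripper_width: 0.241
```

Emit:
{"method": "play_rows", "body": {
  "motion": [
    [1,[0.0001,0.001,0],0],
    [1,[0.0001,0.001,0],0]
  ]
}}

```text
time: 17.95
tool_pos: [0.4613, -0.1535, 0.0634]
tool_rot: [0.707, 0.027, 0.707, -0.028]
contact_force: [-0.1, -4.8, 0.7]
gripper_width: 0.241
```

Emit:
{"method": "play_rows", "body": {
  "motion": [
    [1,[0,0,0],0],
    [1,[0,0,0],0]
  ]
}}

```text
time: 18.15
tool_pos: [0.4614, -0.1535, 0.0634]
tool_rot: [0.707, 0.027, 0.706, -0.028]
contact_force: [-0.2, -5.9, 1.7]
gripper_width: 0.241
```

```bash
python3 - <<'E'
from h import *
st()
p,d=cams.grab_frame("top");p=p[:,:,::-1].copy();cv2.imwrite("pics/top5.png",p)
a=rect("top",p,.076,.42,.66,-.15,.09,2500);b=rect("top",cv2.imread("pics/top0.png"),.076,.42,.66,-.15,.09,2500)
cv2.imwrite("pics/d5.png",cv2.absdiff(a,b)*3)
E
```

```text
18.15 [ 0.4614 -0.1535  0.0634] jaw -0.078 xdir [ 0.    -0.001 -1.   ] [-0.2 -5.9  1.7] 0.241
```

View pics/d5.png

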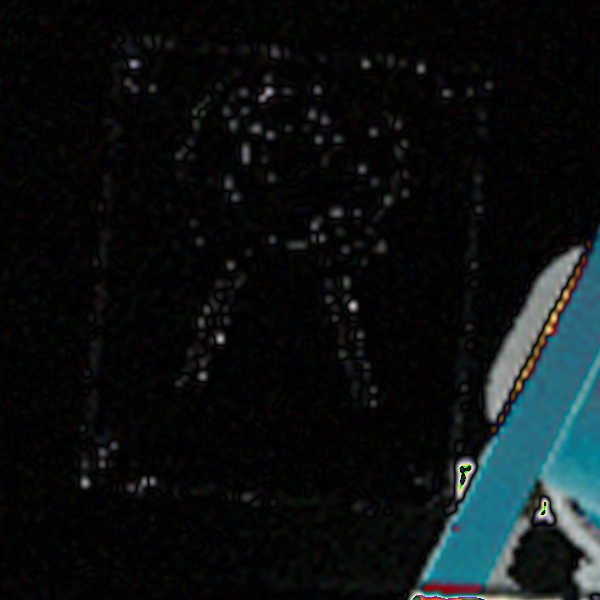

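Emit:
{"method": "play_rows", "body": {
  "motion": [
    [1,[0,-0.0004,0],0],
    [1,[0,-0.0004,0],0]
  ]
}}

```text
time: 18.4
tool_pos: [0.4613, -0.1535, 0.0634]
tool_rot: [0.707, 0.028, 0.707, -0.028]
contact_force: [-0.3, -3.5, 1.3]
gripper_width: 0.239
```

Emit:
{"method": "play_rows", "body": {
  "motion": [
    [1,[0,-0.0003,0],0],
    [0.3,[0,-0.0003,0],0],
    [-0.2,[0,-0.0003,0],0],
    [-1,[0,-0.0003,0],0],
    [-1,[0,-0.0003,0],0]
  ]
}}

```text
time: 18.9
tool_pos: [0.4611, -0.1534, 0.063]
tool_rot: [0.706, 0.028, 0.707, -0.027]
contact_force: [0.1, 0.5, -0.1]
gripper_width: 0.846
```

Emit:
{"method": "play_rows", "body": {
  "motion": [
    [-1,[0,0,0],0],
    [-1,[0,0,0],0],
    [-1,[0,0,0.01],0],
    [-1,[0,0,0.03],0],
    [-1,[0,0,0.07],0]
  ]
}}

```text
time: 19.4
tool_pos: [0.4591, -0.1527, 0.1314]
tool_rot: [0.704, 0.029, 0.709, -0.027]
contact_force: [0.6, -0.5, 0.0]
gripper_width: 0.998
```

Emit:
{"method": "play_rows", "body": {
  "motion": [
    [1,[0.005,0.03,0],0],
    [1,[0.012,0.07,0],0],
    [1,[0.0125,0.076,0],0],
    [1,[0.0125,0.076,-0.03],0],
    [1,[0.0125,0.076,-0.046],0]
  ]
}}

```text
time: 19.9
tool_pos: [0.4734, -0.0776, 0.0865]
tool_rot: [0.706, 0.027, 0.707, -0.027]
contact_force: [-0.2, -0.2, -0.1]
gripper_width: 0.144
```

Emit:
{"method": "play_rows", "body": {
  "motion": [
    [1,[0,0,0],0],
    [1,[0,0,0],0]
  ]
}}

```text
time: 20.1
tool_pos: [0.4739, -0.0781, 0.0878]
tool_rot: [0.707, 0.028, 0.707, -0.028]
contact_force: [0.5, -0.6, -0.7]
gripper_width: -0.001
```

```bash
python3 - <<'E'
from h import *
st()
for n in("top","scene"):
  p,d=cams.grab_frame(n);p=p[:,:,::-1].copy();cv2.imwrite(f"pics/{n}6.png",p)
  cv2.imwrite(f"pics/r6{n}.png",rect(n,p,.066,.42,.54,-.22,-.04,4000))
E
```

```text
20.1 [ 0.4739 -0.0781  0.0878] jaw -0.078 xdir [-0. -0. -1.] [ 0.5 -0.6 -0.7] -0.001
```

View pics/r6top.png

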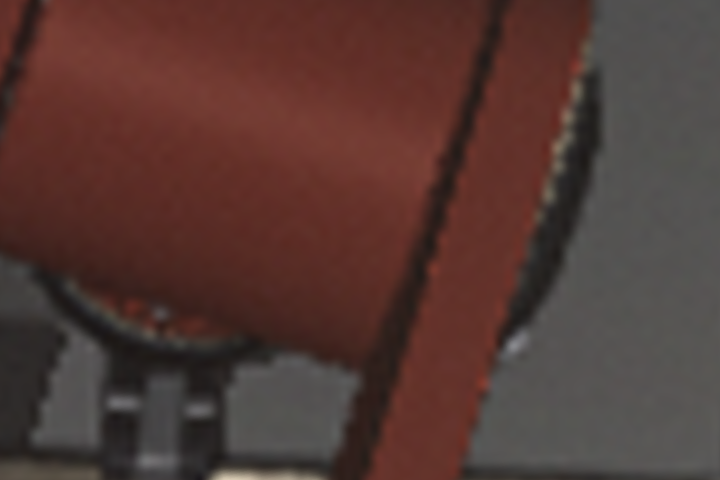

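View pics/r6scene.png

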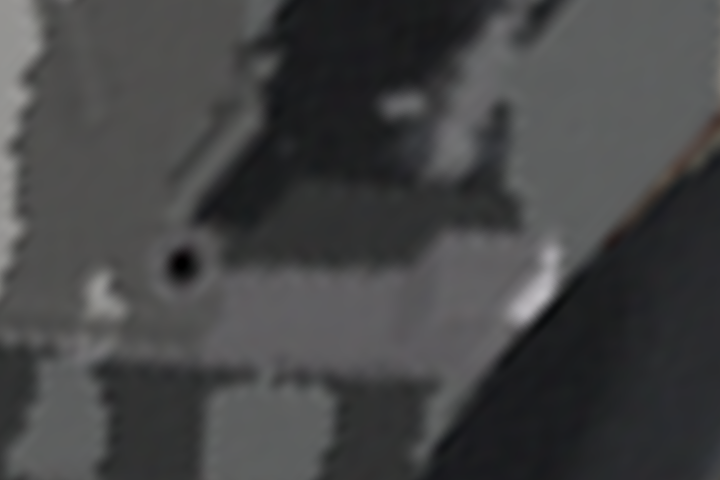

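Wedge stands in place under the right corner, seen along the side (px ~200–540, row ~320 in the scene view). Now the proving press.

Emit:
{"method": "play_rows", "body": {
  "motion": [
    [1,[0,0,-0.005],0],
    [1,[0,0,-0.009],0],
    [1,[0,0,-0.011],0],
    [1,[0,0,-0.011],0]
  ]
}}

```text
time: 20.6
tool_pos: [0.4738, -0.0778, 0.0762]
tool_rot: [0.707, 0.028, 0.707, -0.028]
contact_force: [-0.4, -0.4, 0.7]
gripper_width: 0.001
```

Emit:
{"method": "play_rows", "body": {
  "motion": [
    [1,[0,0,-0.0008],0],
    [1,[0,0,-0.0008],0]
  ]
}}

```text
time: 20.8
tool_pos: [0.4739, -0.0778, 0.076]
tool_rot: [0.707, 0.028, 0.707, -0.028]
contact_force: [-1.8, -0.0, 3.6]
gripper_width: -0.002
```

Emit:
{"method": "play_rows", "body": {
  "motion": [
    [1,[0,0,-0.0005],0],
    [1,[0,0,-0.0005],0]
  ]
}}

```text
time: 21.0
tool_pos: [0.474, -0.0778, 0.076]
tool_rot: [0.706, 0.028, 0.707, -0.028]
contact_force: [-3.3, 0.7, 7.3]
gripper_width: -0.003
```

Emit:
{"method": "play_rows", "body": {
  "motion": [
    [1,[-0.0002,0,-0.0006],0],
    [1,[-0.0002,0,-0.0006],0]
  ]
}}

```text
time: 21.2
tool_pos: [0.474, -0.0778, 0.0759]
tool_rot: [0.707, 0.027, 0.707, -0.028]
contact_force: [-4.4, 1.4, 9.7]
gripper_width: -0.0
```

Emit:
{"method": "play_rows", "body": {
  "motion": [
    [1,[-0.0002,0,-0.0004],0],
    [1,[-0.0002,0,-0.0004],0],
    [1,[-0.0002,0,-0.0004],0]
  ]
}}

```text
time: 21.5
tool_pos: [0.474, -0.0779, 0.0759]
tool_rot: [0.707, 0.027, 0.706, -0.028]
contact_force: [-4.4, 1.5, 11.7]
gripper_width: 0.001
```

Emit:
{"method": "play_rows", "body": {
  "motion": [
    [1,[0,0,0.01],0],
    [1,[0,0,0.05],0],
    [1,[0,0,0.1],0],
    [1,[0,-0.04,0.14],0],
    [1,[-0.01,-0.08,0.16],0]
  ]
}}

```text
time: 22.0
tool_pos: [0.4653, -0.1565, 0.2371]
tool_rot: [0.709, 0.025, 0.705, -0.027]
contact_force: [1.4, -0.8, -1.5]
gripper_width: -0.0
```

Emit:
{"method": "play_rows", "body": {
  "motion": [
    [1,[-0.03,-0.045,0],0],
    [1,[-0.05,-0.09,0],0],
    [1,[-0.07,-0.135,0],0],
    [1,[-0.09,-0.18,0],0],
    [1,[-0.11,-0.225,0],0]
  ]
}}

```text
time: 22.5
tool_pos: [0.353, -0.3819, 0.2332]
tool_rot: [0.707, 0.027, 0.706, -0.028]
contact_force: [2.1, 0.3, 0.4]
gripper_width: -0.001
```

Emit:
{"method": "play_rows", "body": {
  "motion": [
    [1,[-0.02,-0.045,0],0],
    [1,[-0.04,-0.09,0],0],
    [1,[-0.06,-0.135,0],0],
    [1,[-0.06,-0.135,0],0],
    [1,[-0.06,-0.135,0],0]
  ]
}}

```text
time: 23.0
tool_pos: [0.2935, -0.5157, 0.2325]
tool_rot: [0.707, 0.029, 0.707, -0.028]
contact_force: [0.0, 0.7, -0.1]
gripper_width: -0.001
```

```bash
python3 - <<'E'
from h import *
st()
for n in("top","scene"):
  p,d=cams.grab_frame(n);p=p[:,:,::-1].copy();cv2.imwrite(f"pics/{n}7.png",p)
p=cv2.imread("pics/top7.png")
R=(.076,.42,.66,-.22,.09,1250)
a=rect("top",p,*R);b=rect("top",cv2.imread("pics/top0.png"),*R)
cv2.imwrite("pics/d7.png",np.hstack([a,cv2.absdiff(a,b)*3]))
s=cv2.imread("pics/scene7.png");cv2.imwrite("pics/s7.png",cv2.resize(s[150:280,230:430],None,fx=4,fy=4,interpolation=cv2.INTER_CUBIC))
E
```

```text
23.0 [ 0.2935 -0.5157  0.2325] jaw -0.08 xdir [-0.     0.001 -1.   ] [ 0.   0.7 -0.1] -0.001
```

View pics/d7.png

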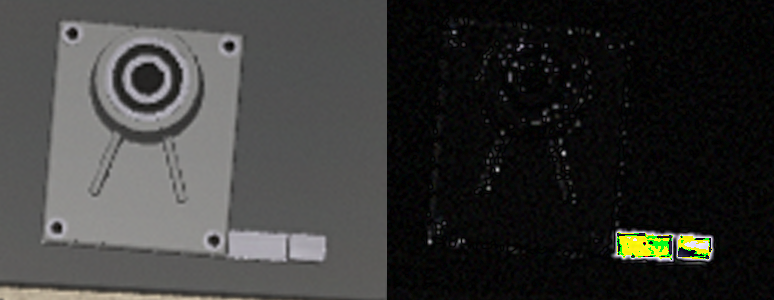

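View pics/s7.png

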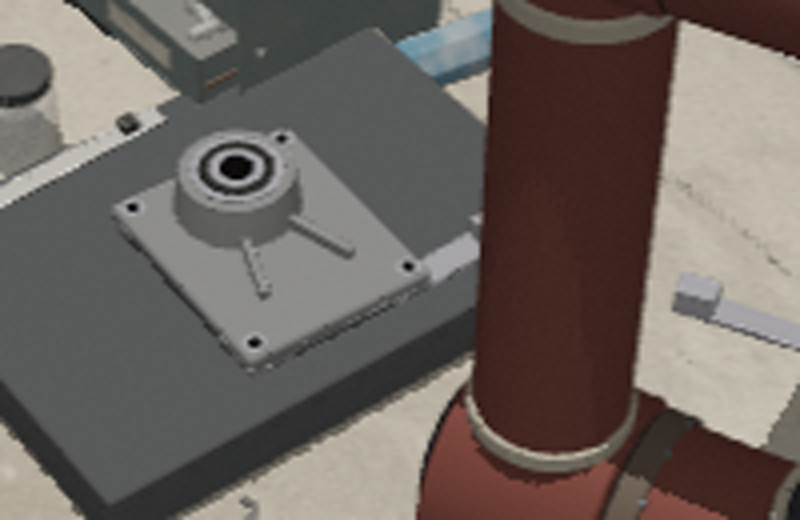

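The top view (left half) shows the wedge under the right plain-end corner at about px (230–325, 246). The difference image (right half) shows the cover unmoved, and the robot is clear.

```bash
python3 -c "
from plant import workorder;print(workorder.job_done())"
```

```text
the job is handed in; nothing more can be done
None
```

The wedge is under the loose corner (`cover_right`), that corner no longer sinks when pressed, and the job was handed in at about 23 s with the robot clear.

- **Finding the corner:** `cover_left` did not sink under 12 N. `cover_right` sank about 3 mm before touching down. The force on that press levelled off at 11–12 N and ended at 13.6 N, slightly above the 4–10 N you gave for tipping it. There was a sideways force of up to about 9 N during the presses, but the pictures show no shift of the cover.
- **Placing the wedge:** I took the look-alike farthest from the base and slid it in from the cover's −y side, because there was only about 27 mm of plate in front of the plain end. I stopped at about 32 mm of insertion, where the level push had risen to about 5–6 N. That is just at the low end of the 6–14 N that would start to shift the cover. I then eased the force off and opened the gripper.
- **Proving press:** with 11.7 N on `cover_right`, its height stayed at 75.9–76.0 mm, against 76.0 mm when first touched. So it sits steady and was not lifted measurably.
- **Last pictures:** the final top view shows the cover unmoved to within the picture's resolution, with the wedge in place. The scene camera's view of the wedge head was partly blocked by the arm.

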